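# Shut the tagged gas valve under a sliding cover

## Task

Shut off the instrument's gas at the bench service box: with the fingertips, slide the box's loose cover along its rails all the way to the far end, so that it lies over the closed half and the valve bay is open, and then push the valve handle with the big round tag on its hub a quarter turn clockwise, right up to its stop. Only slide the cover, do not lift or tip it, and leave it open so that the shut handle can be seen. Leave the other handle and the things standing on the bench as they are.

Things in the scene. Friction and masses are not known exactly. Their poses are not given: they have to be found in the camera images.
- service_box: Fixed grey steel box, 145 (x) x 430 (y) x 88 mm high; origin: centre of its underside, y along its length. -y half: open-topped valve bay, clear opening x -60 to 60, y -211 to -4 mm. +y half: closed deck. Cover rests 80 mm above the bench on ledges, between guide rails and end walls that rise to 88 mm. Pipes beside the bay reach x = +-120 mm, below 45 mm. Place and yaw (to 0.25 rad) vary
- cover: Loose aluminium cover plate, 135 (x) x 209 (y) x 5 mm, about 0.35 kg, on the box's ledges with 2 mm play to each rail; slides along the box's y. Origin: centre of its underside, axes as the box's. Starts over the valve bay (centre at y = -106 to -86 mm in the box's frame); at the far end wall its centre is at y = +106 mm. Needs about 2 to 6 N to slide, stays where left
- cover_lip (a point): Middle of the cover's upright finger lip: a flange along the cover's -y edge, 110 mm wide in x, 3 mm thick, top 22 mm above the cover's upper face (107 mm above the bench). This point lies 11 mm below the lip's top and 101 mm from the cover's centre towards -y. Pushed on its outer (-y) face, it takes the cover along +y
- tagged_axis (a point): Pivot axis (upright) of the tagged valve's handle, at the handle's mid-height, 65 mm above the bench; axes as the box's. The handle's 20 mm hub carries on top a flat round metal disc 36 mm across, the tag (top 74 mm above the bench). The two valves stand in the bay at x = +28, y = -161 and -76 mm in the box's frame; either may be the tagged one
- tagged_tip (a point): End of the tagged handle at mid-height, 58 mm from its pivot axis. The handle is a black sleeved bar, 14 mm wide, 12 mm high (59 to 71 mm above the bench), reaching from 12 to 58 mm from the axis
- tagged_handle (a joint): Turn of the tagged handle (rad): 0 = fully open, along the pipe, pointing to the box's -x; 1.571 = shut, against its stop, across the pipe and pointing to the box's +y; it grows clockwise seen from above. It starts between 0 and 0.35, is stiff (3 to 4 N at its end, more nearer the pivot) and stays where it is left
- plain_axis (a point): The same point of the other valve, whose hub has only a small dark nut and no disc
- plain_tip (a point): End of the other valve's handle (same size and shape, 58 mm from its axis), which stands open or nearly so and is to be left alone
- pliers: Loose pliers lying on the bench on the robot's side of the box, about 180 mm long, 14 mm high, black handles. Origin near the joint, on the bench; jaws along +x
- card_tube: Loose cardboard tube standing on end beyond the box's +y end, 45 mm across, 125 mm tall. Origin: centre of its foot
- reagent_bottle: Loose amber bottle standing behind (+x of) the closed half, 66 mm across, 135 mm tall. Origin: centre of its foot
- beaker: Loose white beaker standing on the robot's side of the box, off the bay's outer (-y) corner, 68 mm across, 70 mm tall. Origin: centre of its foot
Mind the look-alikes: they are no part of the job. Several things have the shape of the cover; the one meant has the colours described above.

How it is judged (in metres and radians):
On the way, in this order (a step that is already met when the one before it is completed fails the run):
1. the cover is slid to within 20 mm of the far end, the bay open, before the handle is turned (y of cover in the frame of service_box above 0.086 m and value of joint tagged_handle below 0.6 rad), for 0.2 s.
2. the tagged handle is pushed shut (value of joint tagged_handle above 1.5 rad), for 0.2 s.
At the end, for the whole second after the job is handed in: The tagged handle is shut to within 4 degrees of its stop (joint above 1.5 rad); the cover lies flat at rest on its ledges within 20 mm of the far (+y) end; the plain handle's tip is within 12 mm and the pliers, tube, bottle and beaker within 20 mm of where they began (value of joint tagged_handle above 1.5 rad and y of cover in the frame of service_box above 0.086 m and height (world z) of cover between 0.075 and 0.085 m and angle between cover's own z axis and vertical below 0.05 rad and linear speed of cover below 0.01 m/s and distance of plain_tip from where it was at the start of the episode below 0.012 m and distance of each of pliers, card_tube, reagent_bottle, beaker from where it was at the start of the episode below 0.02 m); the robot touches nothing.
It fails at once if the cover is lifted or tipped off its ledges (height (world z) of cover above 0.092 m or angle between cover's own z axis and vertical above 0.12 rad).
It fails at once if the other valve's handle is moved (distance of plain_tip from where it was at the start of the episode above 0.012 m).
It fails at once if a thing on the bench is moved, lifted or knocked over (distance of any of pliers, card_tube, reagent_bottle, beaker from where it was at the start of the episode above 0.02 m).
It also fails if it takes over 48 s, if anything falls off the work surface, if the arm or the gripper's body presses on something with over 40 N, if the wrist force passes 120 N, or if a joint passes its speed limit or range.

## Robot

A 6-joint arm with a two-finger parallel gripper is mounted at the origin on the work surface. World frame = base frame: x ahead of the robot, y to its left, z up, the work surface at z = 0. Lengths are in m, angles in degrees, forces in N, time in s.
With the tool pointing down it reaches from about 0.35 to 0.775 m from the base axis. Payload 7.3 kg.
Tool frame: the origin (TCP) lies at the very end of the fingers, on their centre line; the grasp point (between the pads) lies 19 mm behind it; z points along the fingers, y is the direction in which the jaws open and shut (so a half turn about z gives the same grasp; the last joint's range is limited). The gripper opens to 92 mm and grips with 3 to 60 N. Pads are 19 mm wide; open, the fingers measure 130 mm over their backs; the gripper's body (75 mm by 190 mm) begins 47 mm behind the grasp point.
Start: joints at [63.484, 19.595, 87.324, -0, 73.075, -8.365], TCP at [0.164, 0.499, 0.227] pointing down, gripper open.
Joint ranges: [-145.02, 145.02], [-44.19, 115.74], [2.07, 154.8], [-57.11, 237.11], [16.16, 152.29], [-177.93, 177.93]. Speed limits (degrees/s): [147.25, 147.25, 180, 180, 180, 180].

## Interface

Orientations are given as [roll, pitch, yaw] about the fixed x, y, z axes, in that order (R = Rz(yaw) Ry(pitch) Rx(roll)).
In Python, from workcell import manip gives the robot as it stands.
- The arm moves only by the shell command python3 -m inch 'ROWS' [FORCE]. ROWS is JSON, a list of rows, each an object with "gripper": the closure, from 0 (fully open) to 1 (shut); "travel": the shift along the tool's x, y, z scaled (see below), a list of three; "turn": the turn about the tool's z scaled (see below). A call has 1 to 12 rows; each row shifts and turns the commanded pose from where the row before left it, along the tool's axes as they then stand; what a row does not reach is not made up. The controller multiplies each number of a shift by 40 mm and each number of a turn by 0.1 rad. A row lasts 1/12 s, in which the tool goes at most 41.7 mm and 7.16 degrees, less where a joint would pass 70% of its speed; a pose out of reach is approached as far as the arm can. A call with a number of a shift or a turn outside -1 to 1 is refused whole. A call with a gripper value outside its range is refused whole. The fingers move at their own pace and stop on an object; FORCE is the grip in N (left out, the last holds). Time passes only in rows, so rows that do not move let the fingers close. It gives the time, the measured TCP pose, the force and the opening at its end, in the units of the state.
- manip.get_obs(): the state, without advancing time (a new reading comes with each control period).
- manip.camera(name): name is "scene" or "top"; returns (picture, depth): 480x640x3 uint8, blue, green, red; 480x640 float32, m along the optical axis (not along the pixel's ray), 0 where there is no reading.
- manip.calibration(name): a dict with "intrinsics" (3x3 intrinsics, pixels), "rvec" (rotation vector, rad) and "tvec" (3), from world to camera coordinates, as OpenCV has them. Camera axes: x right, y down, z forward; pixel columns grow to the right and rows downward; lengths in m; the calibration is good to about 2 mm. A picture is of the moment at which its call begins. calibration takes no time and is no camera call.
- manip.hand_in(): hands the job in, once; it reports no verdict.
The state is a dict: "t": time; "joint_positions": joint angles; "qvel": joint speeds; "tau": joint torques, N m; "tcp_pos": TCP position; "tool_rot": TCP orientation; "force": force on the tool from outside, world axes, zero at the start; "ft_torque": the same for the moment, N m; "width": opening from 0.0 (shut) to 1.0 (fully open).
Only numpy, scipy, OpenCV 4.12 (cv2) and the standard library are available. Lean on these libraries where they do the work, as an engineer would, in place of code of your own. Each camera call takes 0.05 s, during which the arm holds its last target.

## Working session

There is one attempt and no reset: what is moved stays moved. The work goes in short steps, Python scripts to look and compute and a shell command to move; the robot and the scene stay as the last step left them, time stands still between calls to the robot, and variables do not carry over. Pictures are saved under pics/ and viewed, and the job is handed in when it is done.

```bash
mkdir -p pics; python3 - <<'E'
from workcell import manip
import cv2,numpy as np
print(manip.get_obs())
for n in("scene","top"):
    p,d=manip.camera(n); cv2.imwrite(f"pics/{n}0.png",p); np.savez(f"pics/{n}0.npz",p=p,d=d)
    c=manip.calibration(n); print(n,c)
E
```

```text
{'t': 0.0, 'joint_positions': array([ 6.34845284e+01,  1.96367863e+01,  8.73766247e+01, -4.48510311e-04,
        7.30766514e+01, -8.36686050e+00]), 'qvel': array([ 0.04002342, -0.09850704, -0.12433573, -0.06214688, -0.02162096,
       -0.04415296]), 'tau': array([ 1.08077940e-03, -4.31243491e+01, -2.44225556e+01,  7.19528552e-02,
        5.58695546e-02, -1.17869176e-04]), 'tcp_pos': array([0.16333746, 0.49850933, 0.2260455 ]), 'tool_rot': array([-1.79910834e+02, -1.26807231e-02,  1.61851510e+02]), 'force': array([-0.02564294, -0.57424876, -0.82704639]), 'ft_torque': array([-0.00690166,  0.03935071,  0.02315655]), 'width': 1.0046943039514624}
scene {'intrinsics': array([[482.43929453,   0.        , 317.2899912 ],
       [  0.        , 482.43929453, 238.66271846],
       [  0.        ,   0.        ,   1.        ]]), 'rvec': array([ 2.49588175,  0.87563809, -0.22693934]), 'tvec': array([-0.39518893, -0.2179994 ,  1.42914346])}
top {'intrinsics': array([[601.21317333,   0.        , 312.13700466],
       [  0.        , 601.21317333, 231.28618935],
       [  0.        ,   0.        ,   1.        ]]), 'rvec': array([ 2.1306042 , -2.12820784,  0.2188    ]), 'tvec': array([0.01075507, 0.50378709, 1.16282977])}
```

View pics/scene0.png

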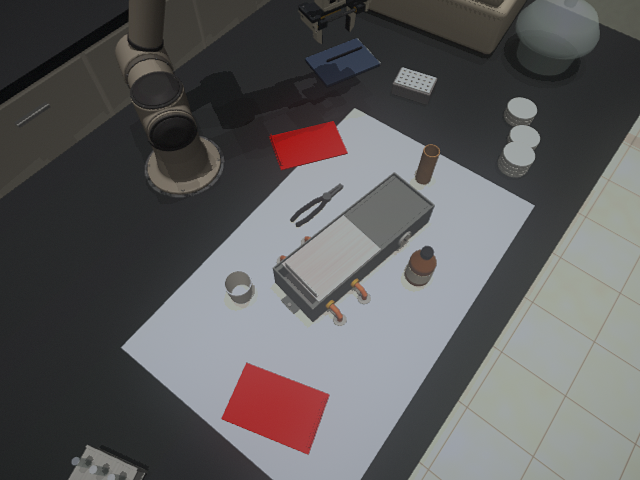

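View pics/top0.png

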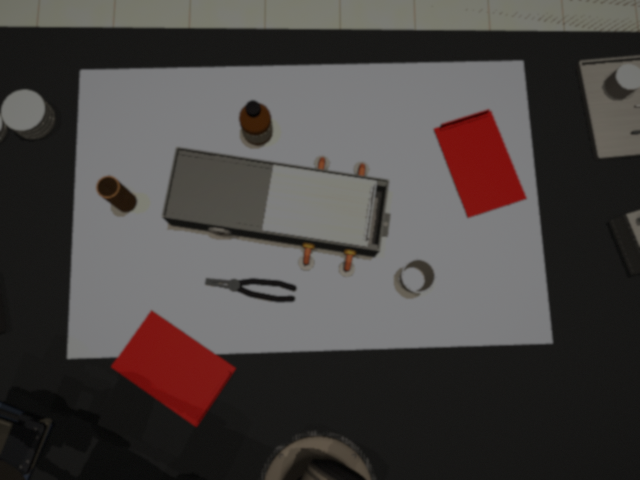

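The picture shows the aluminium cover over the bay at top (322,205), lip at (375,208). Look-alikes: the red plates at top (480,163) and (173,368), and a blue plate at scene (343,62). The description (aluminium, on the box ledges) picks the one at (322,205). Next I check it in a crop and measure.

```bash
cat > h.py <<'E'
import numpy as np,cv2
from workcell import manip
def cal(n):
    c=manip.calibration(n);R=cv2.Rodrigues(np.array(c["rvec"]))[0];return np.array(c["intrinsics"]),R,np.array(c["tvec"]).ravel()
def cloud(n,d):
    K,R,t=cal(n);v,u=np.mgrid[:480,:640]
    P=np.stack([(u-K[0,2])/K[0,0]*d,(v-K[1,2])/K[1,1]*d,d],-1)
    return (P-t)@R
def ray(n,u,v,z):
    K,R,t=cal(n);r=R.T@np.linalg.inv(K)@np.array([u,v,1.]);c=-R.T@t
    return c+r*(z-c[2])/r[2]
def proj(n,P):
    K,R,t=cal(n);q=(R@np.atleast_2d(P).T).T+t;return (q@K.T)[:,:2]/q[:,2:]
E
python3 - <<'E'
from h import *
for n in("top","scene"):
    f=np.load(f"pics/{n}0.npz");p,d=f["p"],f["d"];W=cloud(n,d);z=W[...,2]
    s=slice(135,270) if n=="top" else slice(165,330)
    c=slice(150,410) if n=="top" else slice(260,450)
    cv2.imwrite(f"pics/{n}0c.png",cv2.resize(p[s,c],None,fx=3,fy=3,interpolation=cv2.INTER_CUBIC))
    m=np.zeros(z.shape,bool);m[s,c]=True
    m&=(d>0)&(z>.06)&(z<.098)
    m=cv2.morphologyEx(m.astype(np.uint8),cv2.MORPH_OPEN,np.ones((3,3)))
    _,l,st,_=cv2.connectedComponentsWithStats(m);k=1+np.argmax(st[1:,4]);m=l==k
    r=cv2.minAreaRect(W[m][:,:2].astype(np.float32));print(n,r,np.median(z[m]))
    m2=(d>0)&(z>.098)&(z<.115)&(np.abs(W[...,0]-r[0][0])<.15)&(np.abs(W[...,1]-r[0][1])<.25)
    Q=W[m2];print("lip?",m2.sum(),Q.mean(0) if len(Q) else 0)
    for z0 in(0.0,):
        g=W[(d>0)&(np.abs(W[...,0]-.45)<.15)&(W[...,2]<.02)];print("bench z",np.median(g[:,2]))
E
```

```text
top ((0.5623210072517395, 0.08215507864952087), (0.430545836687088, 0.1588791459798813), 81.12281799316406) 0.08220795415597176
lip? 127 [ 0.56059789 -0.06624279  0.10499067]
bench z 0.00025501956337579983
scene ((0.5684987902641296, 0.08358988165855408), (0.43440449237823486, 0.15359218418598175), 80.98562622070312) 0.08283109529735098
lip? 129 [ 0.5641406  -0.07107697  0.10475845]
bench z 0.0006027451848499255
```

View pics/top0c.png

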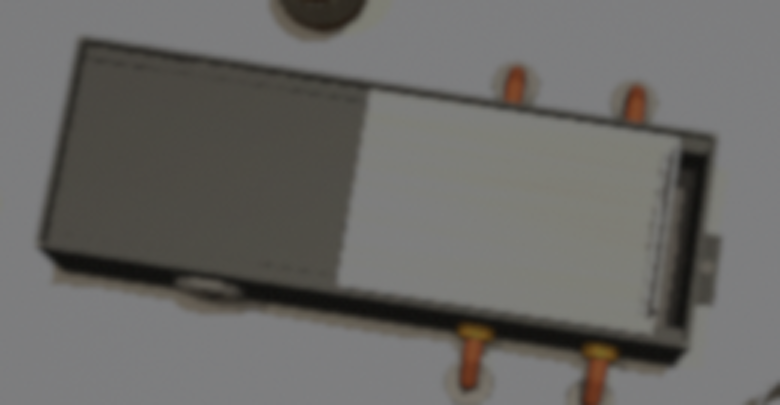

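View pics/scene0c.png

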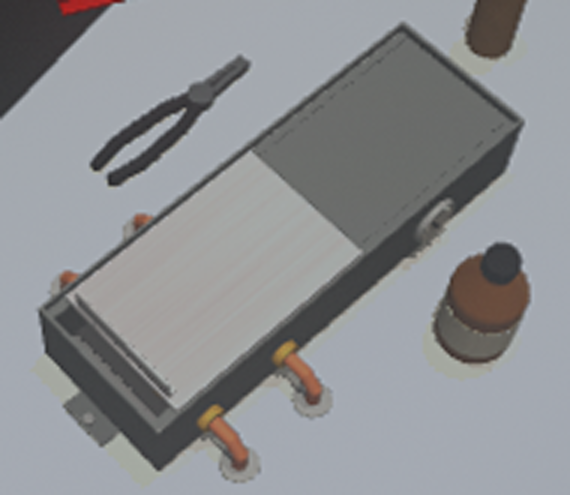

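```bash
python3 - <<'E'
from h import *
C=np.array([(82,38),(715,135),(688,347),(41,245)])/3+[150,135]
P=np.array([ray("top",*c,.088) for c in C]);print(P.round(4),P.mean(0))
S=np.array([(404,25),(522,123),(160,434),(41,312)])/3+[260,165]
Q=np.array([ray("scene",*c,.088) for c in S]);print(Q.round(4),Q.mean(0))
for X in(P,Q):
    print([np.linalg.norm(X[i]-X[(i+1)%4]).round(4) for i in range(4)])
a=P[0]+P[3]-P[1]-P[2];b=Q[0]+Q[1]-Q[2]-Q[3]
for w in(a,b): print(np.degrees(np.arctan2(-w[0],w[1])))
# lip top edge
L=np.array([(672,152),(652,316)])/3+[150,135];print("liptop",[ray("top",*c,.107).round(4) for c in L])
L=np.array([(78,296),(170,392)])/3+[260,165];print("liptop s",[ray("scene",*c,.107).round(4) for c in L])
L=np.array([(370,92),(338,286)])/3+[150,135];print("cover +y edge",[ray("top",*c,.085).round(4) for c in L])
for n,(u,v) in dict(bottle=(256,138),beaker=(412,280),tube=(124,205)).items(): print(n,ray("top",u,v,0).round(3))
E
```

```text
[[ 0.6648  0.2803  0.088 ]
 [ 0.5999 -0.1391  0.088 ]
 [ 0.4582 -0.1182  0.088 ]
 [ 0.5243  0.301   0.088 ]] [0.56179838 0.08100538 0.088     ]
[[ 0.5323  0.3023  0.088 ]
 [ 0.6716  0.2785  0.088 ]
 [ 0.6061 -0.1405  0.088 ]
 [ 0.4661 -0.1193  0.088 ]] [0.56898742 0.08025387 0.088     ]
[np.float64(0.4244), np.float64(0.1433), np.float64(0.4243), np.float64(0.1421)]
[np.float64(0.1414), np.float64(0.4241), np.float64(0.1416), np.float64(0.4267)]
-8.877450184375991
-8.907881605510049
liptop [array([ 0.5831, -0.1081,  0.107 ]), array([ 0.4751, -0.0932,  0.107 ])]
liptop s [array([ 0.4869, -0.0963,  0.107 ]), array([ 0.5953, -0.1148,  0.107 ])]
cover +y edge [array([0.6293, 0.0891, 0.085 ]), array([0.4983, 0.1083, 0.085 ])]
bottle [0.717 0.131 0.   ]
beaker [ 0.411 -0.196  0.   ]
tube [0.568 0.406 0.   ]
```

Box centre ≈ (0.565, 0.081) with yaw −8.9°, cover centre at about y_box = −0.087, and lip outer face at about −0.19. I turn the tool so that tool x = box y and tool y = box x.

```bash
python3 -m inch '[{"gripper":0.5,"travel":[0,0,0],"turn":1},{"gripper":0.5,"travel":[0,0,0],"turn":1},{"gripper":0.5,"travel":[0,0,0],"turn":1},{"gripper":0.5,"travel":[0,0,0],"turn":1},{"gripper":0.5,"travel":[0,0,0],"turn":1},{"gripper":0.5,"travel":[0,0,0],"turn":1},{"gripper":0.5,"travel":[0,0,0],"turn":1},{"gripper":0.5,"travel":[0,0,0],"turn":1},{"gripper":0.5,"travel":[0,0,0],"turn":1},{"gripper":0.5,"travel":[0,0,0],"turn":1},{"gripper":0.5,"travel":[0,0,0],"turn":1},{"gripper":0.5,"travel":[0,0,0],"turn":1}]'
python3 -m inch '[{"gripper":0.5,"travel":[0,0,0],"turn":1},{"gripper":0.5,"travel":[0,0,0],"turn":1},{"gripper":0.5,"travel":[0,0,0],"turn":0.1},{"gripper":0.5,"travel":[0,0,0],"turn":0}]'
cat >> h.py <<'E'
BC=np.array([.565,.081]);BY=np.radians(-8.9)
def tobox(p):
    d=np.asarray(p)[:2]-BC;c,s=np.cos(BY),np.sin(BY);return np.array([c*d[0]+s*d[1],-s*d[0]+c*d[1]])
def where(goal=None):
    o=manip.get_obs();p=o["tcp_pos"];b=tobox(p);print("t",round(o["t"],2),"box xy",b.round(4),"z",p[2].round(4),"rot",np.round(o["tool_rot"],1),"F",np.round(o["force"],1),"w",round(o["width"],2),"j6",o["joint_positions"][5].round(1))
    if goal is not None:
        g=np.array(goal);e=np.array([g[0]-b[0],g[1]-b[1],g[2]-p[2]]);y=np.radians(o["tool_rot"][2])-BY
        # tool x in box frame at angle y ; tool y = (sin y,-cos y)
        print("travel units",np.round(np.array([np.cos(y)*e[0]+np.sin(y)*e[1],np.sin(y)*e[0]-np.cos(y)*e[1],-e[2]])/.04,2))
E
python3 -c "
from h import *
where((0,-.222,.14))"
```

```text
t: 1.1
tcp_pos: [0.1634, 0.4986, 0.2263]
tool_rot: [-180.0, 0.0, 92.8]
force: [-0.1, -0.5, 0.6]
width: 0.5
t: 1.43
tcp_pos: [0.1634, 0.4987, 0.2264]
tool_rot: [-180.0, 0.0, 81.2]
force: [0.1, -0.7, 0.0]
width: 0.502
t 1.43 box xy [-0.4614  0.3506] z 0.2264 rot [-180.     0.    81.2] F [ 0.1 -0.7  0. ] w 0.5 j6 72.3
travel units [-14.33  11.51   2.16]
```

```bash
python3 -m inch '[{"gripper":0.5,"travel":[-0.72,0.57,0],"turn":0},{"gripper":0.5,"travel":[-0.72,0.57,0],"turn":0},{"gripper":0.5,"travel":[-0.72,0.57,0],"turn":0},{"gripper":0.5,"travel":[-0.72,0.57,0],"turn":0},{"gripper":0.5,"travel":[-0.72,0.57,0],"turn":0},{"gripper":0.5,"travel":[-0.72,0.57,0],"turn":0},{"gripper":0.5,"travel":[-0.72,0.57,0],"turn":0},{"gripper":0.5,"travel":[-0.72,0.57,0],"turn":0},{"gripper":0.5,"travel":[-0.72,0.57,0],"turn":0},{"gripper":0.5,"travel":[-0.72,0.57,0],"turn":0},{"gripper":0.5,"travel":[-0.72,0.57,0],"turn":0},{"gripper":0.5,"travel":[-0.72,0.57,0],"turn":0}]'
python3 -m inch '[{"gripper":0.5,"travel":[-0.72,0.57,0],"turn":0},{"gripper":0.5,"travel":[-0.72,0.57,0],"turn":0},{"gripper":0.5,"travel":[-0.72,0.57,0],"turn":0},{"gripper":0.5,"travel":[-0.72,0.57,0],"turn":0},{"gripper":0.5,"travel":[-0.72,0.57,0],"turn":0},{"gripper":0.5,"travel":[-0.72,0.57,0],"turn":0},{"gripper":0.5,"travel":[-0.72,0.57,0],"turn":0},{"gripper":0.5,"travel":[-0.65,0.5,0],"turn":0},{"gripper":0.5,"travel":[0,0,0.7],"turn":0},{"gripper":0.5,"travel":[0,0,0.7],"turn":0},{"gripper":0.5,"travel":[0,0,0],"turn":0}]'
python3 - <<'E'
from h import *
where((0,-.222,.096))
for n in("top","scene"):
    p,d=manip.camera(n); cv2.imwrite(f"pics/{n}1.png",p)
E
```

```text
t: 2.43
tcp_pos: [0.3806, 0.1133, 0.2269]
tool_rot: [180.0, -0.0, 81.2]
force: [0.5, 0.9, 0.8]
width: 0.505
t: 3.35
tcp_pos: [0.5193, -0.1372, 0.1655]
tool_rot: [-179.4, -0.1, 81.2]
force: [-0.3, 0.7, -0.7]
width: 0.498
t 3.35 box xy [-0.0114 -0.2226] z 0.1655 rot [-1.794e+02 -1.000e-01  8.120e+01] F [-0.3  0.7 -0.7] w 0.5 j6 -14.1
travel units [0.02 0.28 1.74]
```

```bash
python3 - <<'E'
import cv2,numpy as np
a=cv2.imread("pics/top1.png")[120:300,160:440];b=cv2.imread("pics/scene1.png")[150:340,230:470]
cv2.imwrite("pics/c1.png",np.vstack([cv2.resize(a,(448,288)),cv2.resize(b,(448,300))]))
E
python3 -m inch '[{"gripper":0.5,"travel":[0,0.28,0.8],"turn":0},{"gripper":0.5,"travel":[0,0,0.5],"turn":0},{"gripper":0.5,"travel":[0,0,0],"turn":0}]'
python3 -c "
from h import *
where((0,-.222,.096))
p,d=manip.camera('scene');cv2.imwrite('pics/s2.png',cv2.resize(p[150:340,230:470],None,fx=2.5,fy=2.5))"
```

```text
t: 3.7
tcp_pos: [0.5323, -0.1386, 0.1171]
tool_rot: [-179.8, -0.1, 81.2]
force: [-0.9, -0.1, 0.1]
width: 0.499
t 3.7 box xy [ 0.0017 -0.222 ] z 0.1171 rot [-1.798e+02 -1.000e-01  8.120e+01] F [-0.9 -0.1  0.1] w 0.5 j6 -13.8
travel units [ 0.   -0.04  0.53]
```

View pics/c1.png

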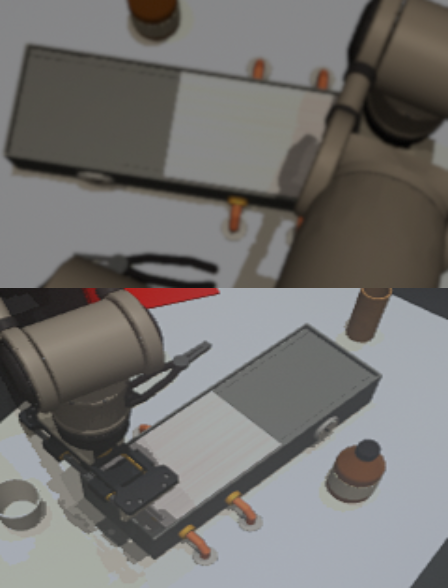

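View pics/s2.png

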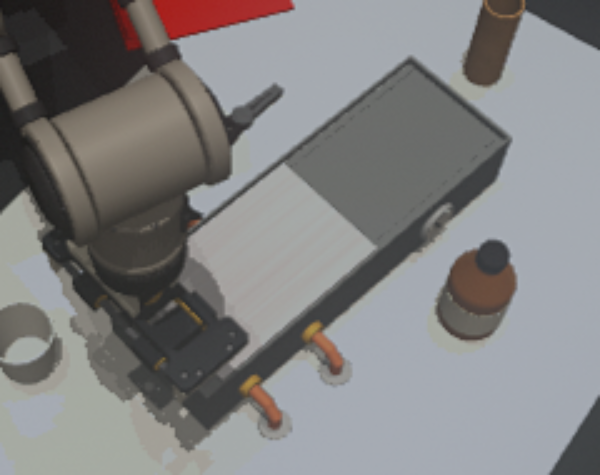

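The gripper sits over the box's −y end with the cover still in place, cover edge at crop (335,205). I descend to z ≈ 0.096 and creep to the lip.

```bash
python3 -m inch '[{"gripper":0.5,"travel":[0,0,0.3],"turn":0},{"gripper":0.5,"travel":[0,0,0.22],"turn":0},{"gripper":0.5,"travel":[0,0,0],"turn":0}]'
python3 -m inch '[{"gripper":0.5,"travel":[0.15,0,0],"turn":0},{"gripper":0.5,"travel":[0.15,0,0],"turn":0},{"gripper":0.5,"travel":[0.15,0,0],"turn":0},{"gripper":0.5,"travel":[0.15,0,0],"turn":0},{"gripper":0.5,"travel":[0.15,0,0],"turn":0},{"gripper":0.5,"travel":[0.15,0,0],"turn":0},{"gripper":0.5,"travel":[0,0,0],"turn":0}]'
python3 -c "
from h import *
where((0,0,.096))"
```

```text
t: 4.0
tcp_pos: [0.5332, -0.1392, 0.0984]
tool_rot: [180.0, -0.0, 81.1]
force: [-0.7, 0.4, -0.5]
width: 0.501
t: 4.58
tcp_pos: [0.5393, -0.1029, 0.0983]
tool_rot: [179.9, -0.0, 81.1]
force: [0.5, -0.4, 0.2]
width: 0.501
t 4.58 box xy [ 0.0031 -0.1857] z 0.0983 rot [179.9  -0.   81.1] F [ 0.5 -0.4  0.2] w 0.5 j6 -9.9
travel units [ 4.64 -0.08  0.06]
```

```bash
python3 -m inch '[{"gripper":0.5,"travel":[0.15,0,0.05],"turn":0},{"gripper":0.5,"travel":[0.15,0,0],"turn":0},{"gripper":0.5,"travel":[0.15,0,0],"turn":0}]'
python3 -c "
from h import *
where((0,0,.096))
p,d=manip.camera('scene');cv2.imwrite('pics/s3.png',cv2.resize(p[150:340,230:470],None,fx=2.5,fy=2.5))"
```

```text
t: 4.83
tcp_pos: [0.5417, -0.0859, 0.0958]
tool_rot: [-180.0, 0.0, 81.0]
force: [0.0, -3.9, 2.2]
width: 0.501
t 4.83 box xy [ 0.0028 -0.1685] z 0.0958 rot [-180.    0.   81.] F [ 0.  -3.9  2.2] w 0.5 j6 -8.0
travel units [ 4.21 -0.07 -0.  ]
```

View pics/s3.png

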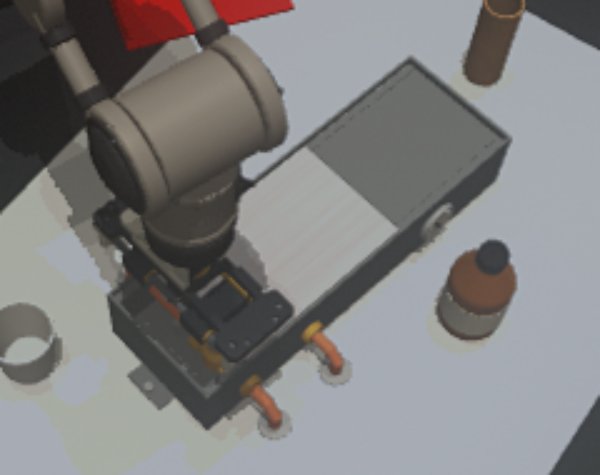

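The cover is sliding: its leading edge moved from (375,247) to (398,228) in the crop, at about 4 N. I continue.

```bash
python3 -m inch '[{"gripper":0.5,"travel":[0.2,0,0],"turn":0},{"gripper":0.5,"travel":[0.2,0,0],"turn":0},{"gripper":0.5,"travel":[0.2,0,0],"turn":0},{"gripper":0.5,"travel":[0.2,0,0],"turn":0},{"gripper":0.5,"travel":[0.2,0,0],"turn":0},{"gripper":0.5,"travel":[0.2,0,0],"turn":0},{"gripper":0.5,"travel":[0.2,0,0],"turn":0},{"gripper":0.5,"travel":[0.2,0,0],"turn":0},{"gripper":0.5,"travel":[0.2,0,0],"turn":0},{"gripper":0.5,"travel":[0.2,0,0],"turn":0}]'
python3 -c "
from h import *
where((0,-.006,.096))"
python3 -m inch '[{"gripper":0.5,"travel":[0.2,0,0],"turn":0},{"gripper":0.5,"travel":[0.2,0,0],"turn":0},{"gripper":0.5,"travel":[0.2,0,0],"turn":0},{"gripper":0.5,"travel":[0.2,0,0],"turn":0},{"gripper":0.5,"travel":[0.15,0,0],"turn":0},{"gripper":0.5,"travel":[0.15,0,0],"turn":0},{"gripper":0.5,"travel":[0.1,0,0],"turn":0},{"gripper":0.5,"travel":[0,0,0],"turn":0}]'
python3 -c "
from h import *
where((0,-.006,.096))"
```

```text
t: 5.72
tcp_pos: [0.554, -0.0062, 0.0958]
tool_rot: [-180.0, -0.0, 81.1]
force: [0.5, -2.4, -0.1]
width: 0.498
t 5.72 box xy [ 0.0027 -0.0878] z 0.0958 rot [-180.    -0.    81.1] F [ 0.5 -2.4 -0.1] w 0.5 j6 0.4
travel units [ 2.05 -0.07 -0.  ]
t: 6.38
tcp_pos: [0.5616, 0.0413, 0.0959]
tool_rot: [180.0, -0.0, 81.1]
force: [0.1, 0.3, 0.6]
width: 0.498
t 6.38 box xy [ 0.0028 -0.0397] z 0.0959 rot [180.   -0.   81.1] F [0.1 0.3 0.6] w 0.5 j6 5.3
travel units [ 0.84 -0.07 -0.  ]
```

```bash
python3 -m inch '[{"gripper":0.5,"travel":[0.15,0,0],"turn":0},{"gripper":0.5,"travel":[0.15,0,0],"turn":0},{"gripper":0.5,"travel":[0.15,0,0],"turn":0},{"gripper":0.5,"travel":[0.1,0,0],"turn":0},{"gripper":0.5,"travel":[0.1,0,0],"turn":0}]'
python3 -m inch '[{"gripper":0.5,"travel":[0.05,0,0],"turn":0},{"gripper":0.5,"travel":[0.05,0,0],"turn":0},{"gripper":0.5,"travel":[0.05,0,0],"turn":0}]'
python3 -c "
from h import *
where((0,-.006,.096))
p,d=manip.camera('scene');cv2.imwrite('pics/s4.png',cv2.resize(p[150:340,230:470],None,fx=2.5,fy=2.5))"
```

```text
t: 6.8
tcp_pos: [0.5656, 0.0664, 0.0959]
tool_rot: [180.0, 0.0, 81.1]
force: [-0.9, -1.5, -0.3]
width: 0.501
t: 7.05
tcp_pos: [0.5665, 0.072, 0.0959]
tool_rot: [180.0, 0.0, 81.1]
force: [0.0, -2.1, 0.3]
width: 0.501
t 7.05 box xy [ 0.0029 -0.0086] z 0.0959 rot [180.    0.   81.1] F [ 0.  -2.1  0.3] w 0.5 j6 8.5
travel units [ 0.07 -0.07 -0.  ]
```

View pics/s4.png

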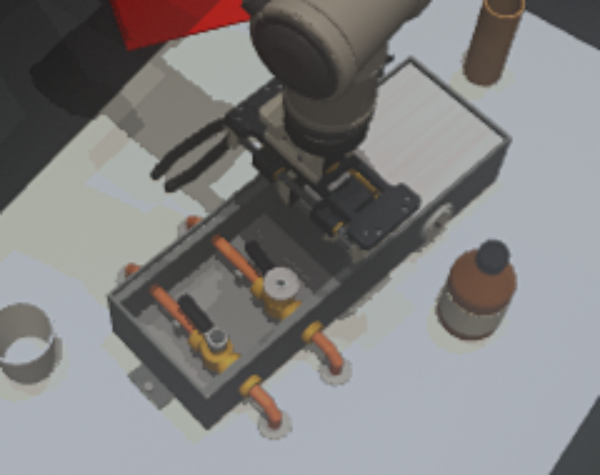

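The tag disc is at crop (282,282), on the y = −76 valve. The plain nut is at (217,340). I push the last millimetres until the force rises.

```bash
python3 -m inch '[{"gripper":0.5,"travel":[0.05,0,0],"turn":0},{"gripper":0.5,"travel":[0.05,0,0],"turn":0},{"gripper":0.5,"travel":[0.05,0,0],"turn":0}]'
python3 -m inch '[{"gripper":0.5,"travel":[0.05,0,0],"turn":0},{"gripper":0.5,"travel":[0.05,0,0],"turn":0}]'
python3 -m inch '[{"gripper":0.5,"travel":[0.05,0,0],"turn":0},{"gripper":0.5,"travel":[0.05,0,0],"turn":0}]'

```

```text
t: 7.35
tcp_pos: [0.5671, 0.0746, 0.096]
tool_rot: [-180.0, 0.3, 81.1]
force: [-3.2, -22.7, 1.7]
width: 0.499
t: 7.52
tcp_pos: [0.5671, 0.0748, 0.096]
tool_rot: [-179.9, 0.7, 81.1]
force: [-7.2, -38.6, 5.6]
width: 0.507
t: 7.68
tcp_pos: [0.5672, 0.0749, 0.0961]
tool_rot: [-179.9, 1.0, 81.1]
force: [-9.8, -53.0, 7.3]
width: 0.501
```

Hard stop reached: the force rose to 53 N at finger y_box ≈ −0.006, as predicted. I back off, rise, close the fingers and look.

```bash
python3 -m inch '[{"gripper":0.5,"travel":[-0.3,0,0],"turn":0},{"gripper":0.5,"travel":[-0.5,0,0],"turn":0},{"gripper":0.8,"travel":[-0.5,0,-0.5],"turn":0},{"gripper":1,"travel":[-0.7,0,-0.7],"turn":0},{"gripper":1,"travel":[-0.7,0,-0.7],"turn":0},{"gripper":1,"travel":[-0.7,0,-0.7],"turn":0},{"gripper":1,"travel":[-0.7,0,0],"turn":0},{"gripper":1,"travel":[-0.7,0,0],"turn":0},{"gripper":1,"travel":[-0.7,0,0],"turn":0},{"gripper":1,"travel":[0,0,0],"turn":0}]'
python3 -c "
from h import *
where()
for n in('scene','top'):
  p,d=manip.camera(n);np.savez(f'pics/{n}5.npz',p=p,d=d);cv2.imwrite(f'pics/{n}5.png',cv2.resize(p[120:340,150:470],None,fx=2.4,fy=2.4,interpolation=cv2.INTER_CUBIC))"
```

```text
t: 8.52
tcp_pos: [0.5341, -0.1357, 0.2003]
tool_rot: [179.9, 0.1, 80.8]
force: [-1.2, -1.0, -0.9]
width: 0.012
t 8.52 box xy [ 0.003  -0.2188] z 0.2003 rot [1.799e+02 1.000e-01 8.080e+01] F [-1.2 -1.  -0.9] w 0.01 j6 -13.0
```

View pics/scene5.png

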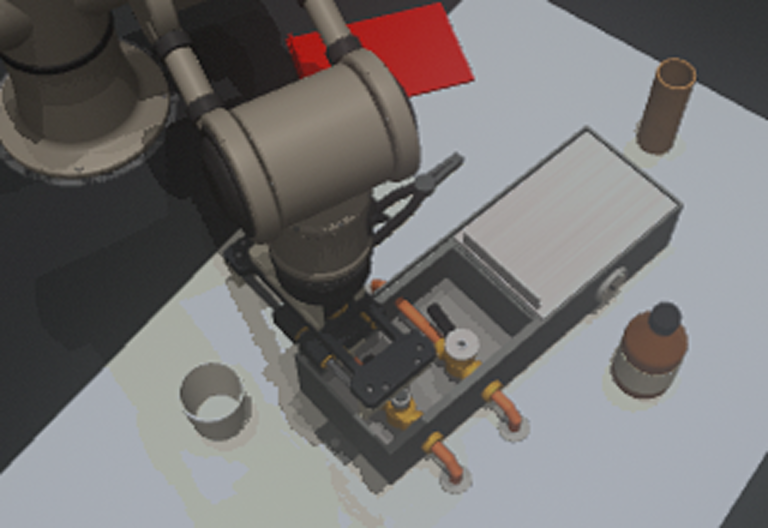

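View pics/top5.png

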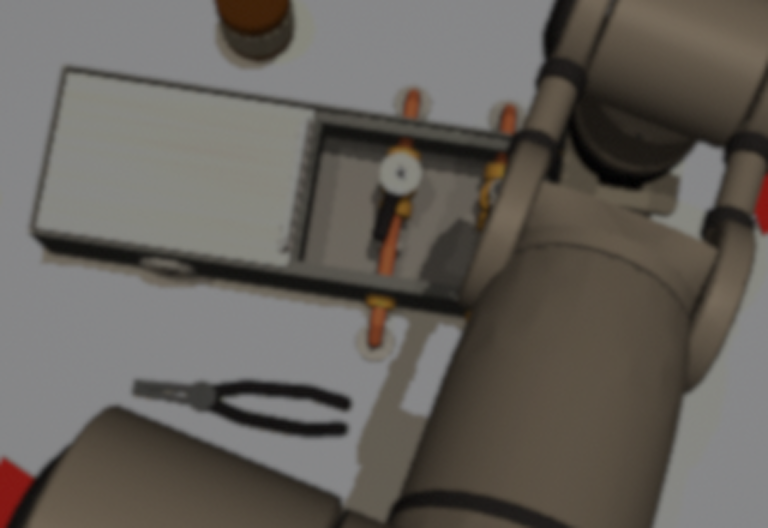

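The cover lies at the far end. The tag disc is at top (400,173) and the handle end at (383,240), and at scene (462,345) and (432,310). I compute their positions.

```bash
python3 - <<'E'
from h import *
for n,dz,tp in(("top",(400,173),(383,238)),("scene",(462,345),(432,308))):
    f=lambda q,z:tobox(ray(n,q[0]/2.4+150,q[1]/2.4+120,z))
    a=f(dz,.074);b=f(tp,.071);print(n,"disc",a.round(4),"tip",b.round(4),"angle",np.degrees(np.arctan2(b[1]-a[1],-(b[0]-a[0]))),np.linalg.norm(a-b))
E
```

```text
top disc [ 0.0253 -0.0753] tip [-0.0308 -0.0699] angle 5.547288356278135 0.056380228118445744
scene disc [ 0.0305 -0.0753] tip [-0.0228 -0.0673] angle 8.51246974124761 0.05387935396273054
```

```bash
cat >> h.py <<'E'
def arc(th,gap=0):
    C=np.array([.028,-.076]);u=np.array([-np.cos(th),np.sin(th)]);w=np.array([np.sin(th),np.cos(th)])
    return C+.044*u-(.0165+gap)*w
def wa(th,gap=0,z=.061):
    g=arc(th,gap);where((*g,z));o=manip.get_obs();print("theta tool",np.round(np.pi/2-(np.radians(o["tool_rot"][2])-BY),3))
E
python3 -c "
from h import *
wa(0,.01)"
python3 -m inch '[{"gripper":1,"travel":[0.8,-0.12,0],"turn":-0.05},{"gripper":1,"travel":[0.8,-0.12,0],"turn":0},{"gripper":1,"travel":[0.8,-0.12,0],"turn":0},{"gripper":1,"travel":[0.5,-0.12,0],"turn":0},{"gripper":1,"travel":[0,0,0.5],"turn":0},{"gripper":1,"travel":[0,0,0.7],"turn":0},{"gripper":1,"travel":[0,0,0.7],"turn":0},{"gripper":1,"travel":[0,0,0],"turn":0}]'
python3 -c "
from h import *
wa(0,.01)
p,d=manip.camera('scene');cv2.imwrite('pics/s6.png',cv2.resize(p[150:340,230:470],None,fx=2.5,fy=2.5))"
```

```text
t 8.62 box xy [ 0.0028 -0.2153] z 0.1999 rot [180.   -0.   80.9] F [ 0.2  0.5 -0.1] w 0.0 j6 -12.8
travel units [ 2.82 -0.48  3.47]
theta tool 0.003
t: 9.28
tcp_pos: [0.5299, -0.0117, 0.1193]
tool_rot: [-179.5, -0.0, 81.5]
force: [-1.1, 0.3, -0.4]
width: 0.005
t 9.28 box xy [-0.0203 -0.097 ] z 0.1193 rot [-179.5   -0.    81.5] F [-1.1  0.3 -0.4] w 0.01 j6 -1.1
travel units [-0.14  0.11  1.46]
theta tool -0.006
```

View pics/s6.png

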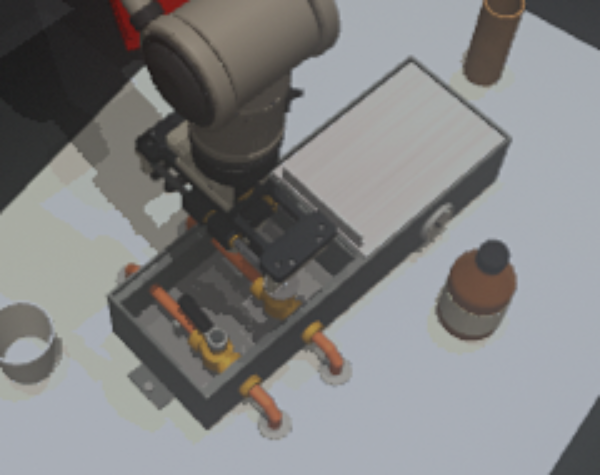

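The gripper is over the tagged valve and the plain handle at (195,312) is clear. I correct the offset and descend slowly.

```bash
python3 -m inch '[{"gripper":1,"travel":[-0.15,0.1,0],"turn":0},{"gripper":1,"travel":[0,0,0.3],"turn":0},{"gripper":1,"travel":[0,0,0],"turn":0}]'
python3 -c "
from h import *
wa(0,.01)"
python3 -m inch '[{"gripper":1,"travel":[0,0,0.3],"turn":0},{"gripper":1,"travel":[0,0,0.3],"turn":0},{"gripper":1,"travel":[0,0,0.2],"turn":0},{"gripper":1,"travel":[0,0,0],"turn":0}]'
python3 -c "
from h import *
wa(0,.01)"
```

```text
t: 9.58
tcp_pos: [0.5369, -0.0209, 0.1126]
tool_rot: [179.9, -0.0, 81.3]
force: [0.4, 0.1, -0.1]
width: 0.003
t 9.58 box xy [-0.012 -0.105] z 0.1126 rot [179.9  -0.   81.3] F [ 0.4  0.1 -0.1] w 0.0 j6 -1.7
travel units [ 0.06 -0.1   1.29]
theta tool -0.004
t: 9.92
tcp_pos: [0.536, -0.0206, 0.0797]
tool_rot: [-179.9, -0.0, 81.3]
force: [-0.1, 0.4, -0.5]
width: 0.001
t 9.92 box xy [-0.013  -0.1049] z 0.0797 rot [-179.9   -0.    81.3] F [-0.1  0.4 -0.5] w 0.0 j6 -1.7
travel units [ 0.06 -0.08  0.47]
theta tool -0.004
```

```bash
python3 -m inch '[{"gripper":1,"travel":[0,-0.08,0.25],"turn":0},{"gripper":1,"travel":[0,0,0.22],"turn":0},{"gripper":1,"travel":[0,0,0],"turn":0}]'
python3 -c "
from h import *
wa(0,.0)"
python3 -m inch '[{"gripper":1,"travel":[0.1,0,0],"turn":0},{"gripper":1,"travel":[0.1,0,0],"turn":0},{"gripper":1,"travel":[0.1,0,0],"turn":0},{"gripper":1,"travel":[0,0,0],"turn":0}]'
python3 -c "
from h import *
wa(0,.0)"
```

```text
t: 10.17
tcp_pos: [0.5325, -0.02, 0.0604]
tool_rot: [-179.9, -0.0, 81.3]
force: [0.4, -0.5, 0.8]
width: 0.004
t 10.17 box xy [-0.0165 -0.1048] z 0.0604 rot [-179.9   -0.    81.3] F [ 0.4 -0.5  0.8] w 0.0 j6 -1.7
travel units [ 0.31  0.01 -0.01]
theta tool -0.004
t: 10.5
tcp_pos: [0.5352, -0.0073, 0.0616]
tool_rot: [179.9, -0.0, 81.4]
force: [-0.2, -0.1, -0.2]
width: 0.003
t 10.5 box xy [-0.0157 -0.0919] z 0.0616 rot [179.9  -0.   81.4] F [-0.2 -0.1 -0.2] w 0.0 j6 -0.4
travel units [-0.02 -0.01  0.02]
theta tool -0.005
```

Now the arc, half of it first.

```bash
python3 -m inch '[{"gripper":1,"travel":[0.078,-0.026,0],"turn":0.7},{"gripper":1,"travel":[0.078,-0.026,0],"turn":0.7},{"gripper":1,"travel":[0.078,-0.026,0],"turn":0.7},{"gripper":1,"travel":[0.078,-0.026,0],"turn":0.7},{"gripper":1,"travel":[0.078,-0.026,0],"turn":0.7},{"gripper":1,"travel":[0,0,0],"turn":0}]'
python3 -c "
from h import *
wa(.35)"
```

```text
t: 11.0
tcp_pos: [0.5343, 0.0081, 0.0614]
tool_rot: [180.0, 0.0, 61.2]
force: [-1.7, -1.5, 0.5]
width: 0.006
t 11.0 box xy [-0.0191 -0.0767] z 0.0614 rot [180.    0.   61.2] F [-1.7 -1.5  0.5] w 0.01 j6 21.5
travel units [ 0.01 -0.    0.01]
theta tool 0.347
```

Tracking is exact and contact is light at 2 to 3 N. I continue.

```bash
python3 -m inch '[{"gripper":1,"travel":[0.078,-0.026,0],"turn":0.7},{"gripper":1,"travel":[0.078,-0.026,0],"turn":0.7},{"gripper":1,"travel":[0.078,-0.026,0],"turn":0.7},{"gripper":1,"travel":[0.078,-0.026,0],"turn":0.7},{"gripper":1,"travel":[0.078,-0.026,0],"turn":0.7},{"gripper":1,"travel":[0.078,-0.026,0],"turn":0.7},{"gripper":1,"travel":[0.078,-0.026,0],"turn":0.7},{"gripper":1,"travel":[0.078,-0.026,0],"turn":0.7}]'
python3 -c "
from h import *
wa(.91)"
python3 -m inch '[{"gripper":1,"travel":[0.078,-0.026,0],"turn":0.7},{"gripper":1,"travel":[0.078,-0.026,0],"turn":0.7},{"gripper":1,"travel":[0.078,-0.026,0],"turn":0.7},{"gripper":1,"travel":[0.078,-0.026,0],"turn":0.7},{"gripper":1,"travel":[0.078,-0.026,0],"turn":0.7},{"gripper":1,"travel":[0.078,-0.026,0],"turn":0.7},{"gripper":1,"travel":[0,0,0],"turn":0}]'
python3 -c "
from h import *
wa(1.33)"
```

```text
t: 11.67
tcp_pos: [0.5441, 0.0318, 0.0613]
tool_rot: [-179.9, 0.1, 29.2]
force: [-4.5, -1.9, 2.6]
width: 0.008
t 11.67 box xy [-0.013  -0.0518] z 0.0613 rot [-1.799e+02  1.000e-01  2.920e+01] F [-4.5 -1.9  2.6] w 0.01 j6 56.1
travel units [0.03 0.01 0.01]
theta tool 0.906
t: 12.25
tcp_pos: [0.5599, 0.0444, 0.0611]
tool_rot: [-179.9, 0.1, 5.1]
force: [-2.9, 0.7, 2.1]
width: 0.001
t 12.25 box xy [ 0.0006 -0.0369] z 0.0611 rot [-1.799e+02  1.000e-01  5.100e+00] F [-2.9  0.7  2.1] w 0.0 j6 81.5
travel units [0.02 0.01 0.  ]
theta tool 1.326
```

```bash
python3 -m inch '[{"gripper":1,"travel":[0.08,-0.026,0],"turn":0.7},{"gripper":1,"travel":[0.08,-0.026,0],"turn":0.7},{"gripper":1,"travel":[0.08,-0.026,0],"turn":0.7},{"gripper":1,"travel":[0.04,-0.013,0],"turn":0.34},{"gripper":1,"travel":[0,0,0],"turn":0}]'
python3 -c "
from h import *
wa(1.571)"
python3 -m inch '[{"gripper":1,"travel":[0.03,0,0],"turn":0},{"gripper":1,"travel":[0.03,0,0],"turn":0},{"gripper":1,"travel":[0,0,0],"turn":0}]'
python3 -c "
from h import *
wa(1.571)"
```

```text
t: 12.67
tcp_pos: [0.5706, 0.0482, 0.0609]
tool_rot: [-180.0, 0.2, -8.7]
force: [-4.4, 3.0, 1.8]
width: 0.006
t 12.67 box xy [ 0.0106 -0.0316] z 0.0609 rot [-180.     0.2   -8.7] F [-4.4  3.   1.8] w 0.01 j6 95.8
travel units [ 0.02  0.01 -0.  ]
theta tool 1.567
t: 12.92
tcp_pos: [0.5707, 0.0482, 0.0608]
tool_rot: [-180.0, 0.4, -8.6]
force: [-11.2, 3.7, 6.5]
width: 0.006
t 12.92 box xy [ 0.0107 -0.0316] z 0.0608 rot [-180.     0.4   -8.6] F [-11.2   3.7   6.5] w 0.01 j6 95.6
travel units [ 0.02  0.01 -0.01]
theta tool 1.565
```

```bash
python3 -m inch '[{"gripper":1,"travel":[0.04,0,0],"turn":0},{"gripper":1,"travel":[0.04,0,0],"turn":0},{"gripper":1,"travel":[0,0,0],"turn":0},{"gripper":1,"travel":[0,0,0],"turn":0}]'
python3 -c "
from h import *
wa(1.571)"
python3 -m inch '[{"gripper":1,"travel":[-0.2,0,0],"turn":0},{"gripper":1,"travel":[-0.2,0,0],"turn":0},{"gripper":1,"travel":[-0.1,0,0],"turn":0},{"gripper":1,"travel":[0,0,0],"turn":0}]'
python3 -c "
from h import *
wa(1.571)"
```

```text
t: 13.25
tcp_pos: [0.5711, 0.0482, 0.0606]
tool_rot: [-180.0, 0.8, -8.6]
force: [-19.7, 4.9, 14.1]
width: 0.003
t 13.25 box xy [ 0.0111 -0.0315] z 0.0606 rot [-180.     0.8   -8.6] F [-19.7   4.9  14.1] w 0.0 j6 95.6
travel units [ 0.01  0.01 -0.01]
theta tool 1.565
t: 13.58
tcp_pos: [0.557, 0.0497, 0.0612]
tool_rot: [-180.0, -0.0, -8.7]
force: [0.5, 0.4, -0.7]
width: 0.004
t 13.58 box xy [-0.0031 -0.0322] z 0.0612 rot [-180.    -0.    -8.7] F [ 0.5  0.4 -0.7] w 0.0 j6 96.0
travel units [ 0.36 -0.    0.01]
theta tool 1.568
```

It is against the stop: about 20 N with no motion. I rise and clear the view.

```bash
python3 -m inch '[{"gripper":1,"travel":[0,0,-0.4],"turn":0},{"gripper":1,"travel":[0,0,-0.7],"turn":0},{"gripper":1,"travel":[0,0,-0.8],"turn":0},{"gripper":1,"travel":[0,0,-0.8],"turn":0},{"gripper":1,"travel":[0,0,-0.8],"turn":0},{"gripper":1,"travel":[0,0.8,0],"turn":0},{"gripper":1,"travel":[0,0.8,0],"turn":0},{"gripper":1,"travel":[0,0.8,0],"turn":0},{"gripper":1,"travel":[0,0.8,0],"turn":0},{"gripper":1,"travel":[0,0.8,0],"turn":0},{"gripper":1,"travel":[0,0.8,0],"turn":0},{"gripper":1,"travel":[0,0,0],"turn":0}]'
python3 -c "
from h import *
where()
for n in('scene','top'):
  p,d=manip.camera(n);cv2.imwrite(f'pics/{n}7.png',cv2.resize(p[120:340,150:470],None,fx=2.4,fy=2.4,interpolation=cv2.INTER_CUBIC))"
```

```text
t: 14.58
tcp_pos: [0.5277, -0.1456, 0.2013]
tool_rot: [179.9, -0.1, -9.0]
force: [0.2, -0.0, -0.5]
width: 0.006
t 14.58 box xy [-0.0018 -0.2296] z 0.2013 rot [ 1.799e+02 -1.000e-01 -9.000e+00] F [ 0.2 -0.  -0.5] w 0.01 j6 75.7
```

View pics/scene7.png

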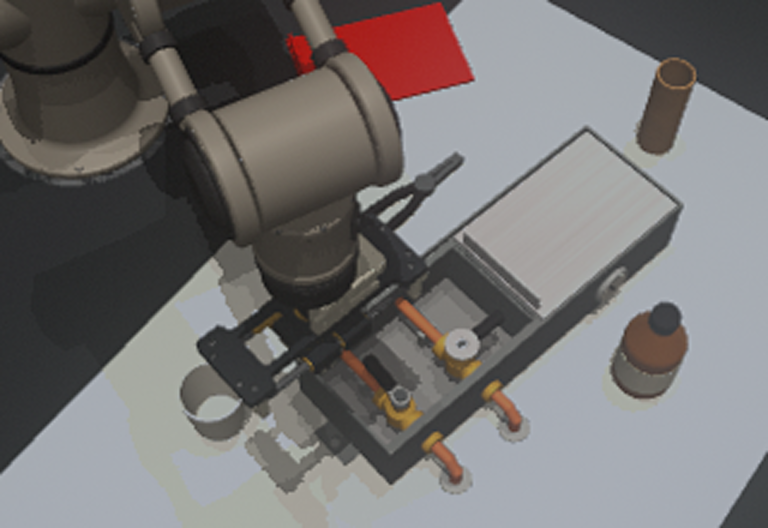

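View pics/top7.png

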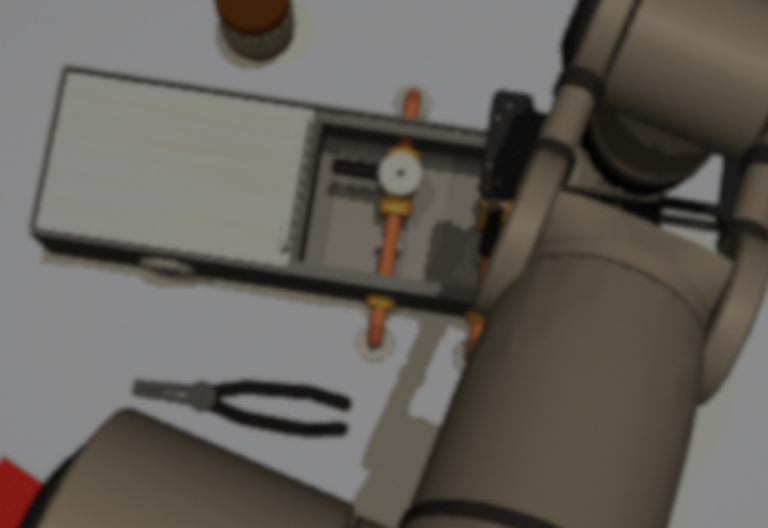

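The tagged handle now points along box +y: disc (400,173), tip (334,167). The cover is at the far end, and the plain handle and loose things look unmoved. I measure the angle.

```bash
python3 - <<'E'
from h import *
for n,dz,tp in(("top",(400,173),(334,166.5)),("scene",(462,345),(500,317))):
    f=lambda q,z:tobox(ray(n,q[0]/2.4+150,q[1]/2.4+120,z))
    a=f(dz,.074);b=f(tp,.071);print(n,a.round(4),b.round(4),np.degrees(np.arctan2(b[1]-a[1],-(b[0]-a[0]))))
f=lambda q,z:tobox(ray("top",q[0]/2.4+150,q[1]/2.4+120,z))
print("lip top",f((303,180),.107), "edges of handle", [f(q,.071).round(4) for q in((336,160),(336,174),(376,163),(376,178))])
E
```

```text
top [ 0.0253 -0.0753] [ 0.0229 -0.0201] 87.49551329947118
scene [ 0.0305 -0.0753] [ 0.0327 -0.0223] 92.44304759293888
lip top [-0.00141999  0.00042081] edges of handle [array([ 0.0287, -0.0209]), array([ 0.0168, -0.0228]), array([ 0.0314, -0.0542]), array([ 0.0187, -0.0562])]
```

```bash
python3 -c "
from h import *
where();print(manip.hand_in())"
```

```text
t 14.68 box xy [-0.0021 -0.2254] z 0.2011 rot [-180.   -0.   -9.] F [-0.8  0.5 -0.3] w 0.01 j6 75.9
the job is handed in; nothing more can be done
None
```

I slid the aluminium cover to the far end wall by pushing its lip with the fingertips. I then turned the tagged valve's handle (the y = −76 mm valve) clockwise to its stop with the closed fingers, raised the arm clear and handed in at about 14.7 s.

**Cover:** the last pictures show it flat over the closed half. The push ended against the end wall with the force rising to about 53 N and no further motion.

**Tagged handle:** the two views measured 87.5° and 92.4°. They disagree by about 5°, but average 90° and agree with the hard stop I felt at a tool angle of 1.565 rad, about 20 N with no further motion.

**Everything else:** the plain handle and the loose things looked unmoved; I compared these by eye and did not measure them. The robot was touching nothing when I handed in. No check failed.

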